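Hang a freshly painted ceramic house on the sprung drying hook

TASK

The little ceramic house with the steel eye in its roof has wet paint: hang it up to dry on the sprung hook of the drying stand. Take the hook by its knob, pull it down, swing it in so that the hook goes through the eye, then keep hold and ease it gently all the way back up, so that the house is left hanging still on the hook. Touch the house with nothing but the hook, press it only lightly, do not shove it along or tip it, never let the hook fly up, and leave the other things alone.

Things in the scene. Friction and masses are not known exactly. Their poses are not given: they have to be found in the camera images.
- stand: Fixed drying stand: grey base plate (130 x 150 x 12 mm) with an upright 20 mm steel mast, topped at 340 to 406 mm by the grey spring drum. Origin on the mast's axis at table height; z up. Its -x axis points from the mast to where the jib points at jib angle 0.
- jib (a joint): Swivel angle of the horizontal jib arm about the mast (rad), free to turn by hand with slight friction, -1.0 to 1.0, positive anticlockwise from above. At angle a the hook's seat stands, in the stand's frame, at x = -0.150 cos a, y = -0.150 sin a.
- carriage (a joint): How far the sprung carriage (jib arm, knob and hook together) is pulled down the mast: 0 at its upper stop, at most 0.125 m. The spring pulls it up with about 7 N at the top and 9.5 N at the bottom (weight of the arm already taken off), enough to carry the house.
- hook: Hook of 5 mm round steel on the jib arm, open to its own -y. Origin at the seat: middle of its lowest, level part, on the bar's centre line (200 mm above the table at the upper stop). The bar runs along y; the shank stands at y = +10 mm, up to the arm, whose underside is 54 mm above the seat. x points along the arm to the mast, z up. Growing jib angle moves it to its -y, point first.
- hook_point (a point): Tip of the hook, on the bar's centre line: 13 mm to the hook's -y and 6 mm above the seat. With the bar's thickness the point ends 15 mm from the seat and its top lies 8.5 mm above the seat's centre line.
- knob (a point): Middle of the upright round black knob, 20 mm in diameter and 40 mm tall, 92 mm straight above the hook's seat (knob from 70 to 110 mm above the seat). Below it a 40 mm wide flange (66 to 70 mm above the seat) that the fingertips may rest on. The aluminium jib arm runs beneath, to the mast.
- house: The freshly painted house to hang, loose, 0.25 to 0.45 kg: white ceramic walls 56 mm (its x) by 50 mm (y), terracotta roof with the ridge along x, 85 mm high. A steel eye stands upright on the ridge. Origin at the centre of the underside, z up. It stands within about 5 mm of under the path of the hook's seat, its y axis within 0.12 rad of the stand's.
- ridge (a point): Middle of the house's ridge. From it stands a steel strap in the house's x-z plane, 4 mm thick, 32 mm wide, with the eye at its top: an opening 24 mm wide, 17 mm tall, 21 mm from its bottom to the eye's top; solid below. It is set by hand: the opening's bottom is anywhere from 4 to 36 mm above the ridge (eye's top 25 to 57 mm above it), not measured. The hook enters along the house's y.
- plain_house: Bystander: a like house, loose, without an eye. Origin at the centre of its underside.
- pot: Bystander: small clear paint pot with white cap, 52 mm wide, 48 mm tall. Origin at the centre of its underside.
- rinse: Bystander: empty rinsing glass, 72 mm wide, 85 mm tall. Origin at the centre of its underside.
There are look-alikes about, which are no part of the job. What is shaped like the house but purple or yellow is not meant.

How it is judged:
By the outcome, as a careful person would: the job done as asked, in the order asked, and still so for the second after the job is handed in, with the robot touching nothing.
It also fails if it takes over 69 s, if anything falls off the work surface, if the arm or the gripper's body presses on something with over 40 N, if the wrist force passes 120 N, or if a joint passes its speed limit or range.

ROBOT

A 6-joint arm with a two-finger parallel gripper is mounted at the origin on the work surface. World frame = base frame: x ahead of the robot, y to its left, z up, the work surface at z = 0. Lengths are in mm, angles in rad, forces in N, time in s.
With the tool pointing down it reaches from about 350 to 975 mm from the base axis. Payload 7.1 kg.
Tool frame: the origin (TCP) lies on the front face of the gripper's body, between the roots of the fingers; the fingertips stand 80 mm ahead of it and the grasp point (between the pads) lies 61 mm ahead of it (env.tips_ahead is the distance from the TCP to the fingertips, in mm); z points along the fingers, y is the direction in which the jaws open and shut (so a half turn about z gives the same grasp; the last joint's range is limited). The gripper opens to 88 mm and grips with 3 to 60 N. Pads are 20 mm wide; open, the fingers measure 115 mm over their backs; the gripper's body (75 mm by 178 mm) begins 61 mm behind the grasp point.
Start: joints at [-1.232, 0.423, 1.63, -0, 1.089, -0.019], TCP at [218.901, -585.396, 302.675] pointing down, gripper open.
Joint ranges: [-3, 3], [-0.9, 2.11], [0.09, 2.58], [-1.31, 4.45], [0.11, 2.69], [-2.54, 2.54]. Speed limits (rad/s): [2.39, 2.39, 3.01, 3.14, 3.14, 3.14].

INTERFACE

Orientations are given as a unit quaternion [x, y, z, w].
In Python, from station import env, set_gripper, viewer, workorder gives the robot as it stands. Calls block until the motion is done:
- env.reach(position, orientation): joint-space move of the TCP to a pose.
- env.move_l(position, rot=None, rate=150, f_stop=None): straight line of the TCP; rot=None keeps the orientation; rate is the mean speed in mm/s. With f_stop (N) it stops when the force on the tool has changed by that much, and returns True; else False.
- env.move_joints(angles): joint-space move.
- set_gripper(opening): finger opening in mm; the grip force is fixed at half the most; returns when the fingers have stopped.
- env.hold(seconds).
- env.ik(position, orientation): joint angles nearest the present ones, or None.
- env.read_state(): the state.
- viewer.camera(name): name is "scene" or "top" or "wrist"; returns the picture (384x512x3 uint8, blue, green, red); there is no depth.
- viewer.camera_params(name): a dict with "fx", "fy", "cx", "cy" (pixels), "pose" (4x4, takes a point from camera to world coordinates); the wrist camera has in their place "tool_from_camera" (4x4, takes a point from camera to tool coordinates, whose origin is the TCP and whose axes are the flange's). Camera axes: x right, y up, looking along -z (the intrinsics and any distortion apply to the point x, -y, -z); pixel columns grow to the right and rows downward; lengths in mm; the calibration is good to about 2 mm. A picture is of the moment at which its call begins: read the wrist's pose just before it. camera_params takes no time and is no camera call.
A pose or a line that the arm cannot do raises env.IKError and nothing moves.
- workorder.sign_off(): hands the job in, once; it reports no verdict.
The state is a dict: "time_s": time; "qpos": joint angles; "dq": joint speeds; "tau": joint torques, N m; "tool_pos": TCP position; "orientation": TCP orientation; "force": force on the tool from outside, world axes, zero at the start; "wrist_torque": the same for the moment, N m; "width": finger opening in mm.
Only numpy, scipy, OpenCV 4.12 (cv2) and the standard library are available. Lean on these libraries where they do the work, as an engineer would, in place of code of your own. Each camera call takes 0.05 s, during which the arm holds its last target.

## Working session

There is one attempt and no reset: what is moved stays moved. The work goes in short steps, each a Python script; the robot and the scene stay as the last script left them, time stands still between calls to the robot, and variables do not carry over. Pictures are saved under pics/ and viewed, and the job is handed in when it is done.

```bash
ls; mkdir -p pics; python3 - <<'E'
from station import env, set_gripper, viewer, workorder
import cv2,numpy as np
np.set_printoptions(precision=4,suppress=True)
for n in ["scene","top"]:
    im=viewer.camera(n); cv2.imwrite(f"pics/{n}0.png",im)
    print(n,viewer.camera_params(n))
im=viewer.camera("wrist"); cv2.imwrite("pics/wrist0.png",im); print(viewer.camera_params("wrist"))
print(env.read_state())
E
```

```text
pics
scene {'fx': 392.9920983007283, 'fy': 392.9920983007283, 'cx': 259.88619708705056, 'cy': 190.6259222372975, 'pose': array([[   0.82  ,   -0.4733,    0.3219,  858.8377],
       [   0.5722,    0.6939,   -0.4371, -441.5268],
       [  -0.0165,    0.5426,    0.8398,  964.8213],
       [   0.    ,    0.    ,    0.    ,    1.    ]])}
top {'fx': 485.51127754288456, 'fy': 485.51127754288456, 'cx': 259.8224512255329, 'cy': 185.3799454795991, 'pose': array([[  -0.012 ,    0.9836,   -0.1799,  376.5806],
       [  -0.9999,   -0.0116,    0.0029,  -64.2362],
       [   0.0007,    0.1799,    0.9837, 1201.451 ],
       [   0.    ,    0.    ,    0.    ,    1.    ]])}
{'fx': 337.8737374086685, 'fy': 337.8737374086685, 'cx': 252.1390028849689, 'cy': 193.12986339839836, 'tool_from_camera': array([[ -0.0008,   0.9639,   0.2663,  71.8744],
       [  1.    ,   0.0009,  -0.0002,   0.2488],
       [ -0.0004,   0.2663,  -0.9639, -82.5095],
       [  0.    ,   0.    ,   0.    ,   1.    ]])}
{'time_s': 0.15, 'qpos': array([-1.232 ,  0.4237,  1.6305, -0.    ,  1.0886, -0.019 ]), 'dq': array([ 0.001 , -0.0034, -0.0017,  0.0005, -0.0001,  0.001 ]), 'tau': array([  0.0001, -54.4986, -27.392 ,   0.0644,   0.0204,  -0.0001]), 'tool_pos': array([ 218.792 , -585.0894,  302.0787]), 'orientation': array([ 0.984 ,  0.1779, -0.0001, -0.0006]), 'force': array([-0.1827, -0.5051, -0.4802]), 'wrist_torque': array([0.0166, 0.0099, 0.0013]), 'width': 87.82186760672859}
```

View pics/scene0.png

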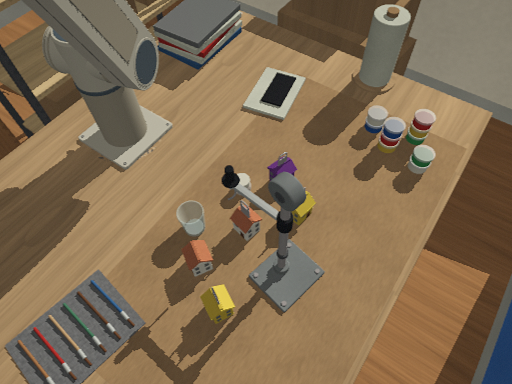

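View pics/top0.png

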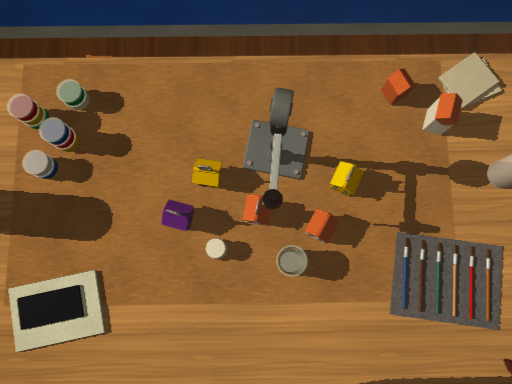

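View pics/wrist0.png

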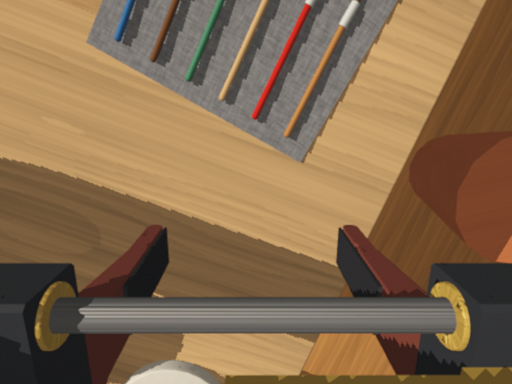

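Candidates in the top view: terracotta houses at (253,208) and (320,225), terracotta things at (397,86) and (441,112). Not meant: purple (178,215), yellow (207,172) and (347,178). By the description the target is the one under the hook's path at (253,208), at (246,222) in the scene view. Checking close up.

```bash
python3 - <<'E'
import cv2
a=cv2.imread("pics/scene0.png"); t=cv2.imread("pics/top0.png")
cv2.imwrite("pics/c1.png",cv2.resize(a[150:310,170:340],None,fx=3.7,fy=3.7,interpolation=cv2.INTER_CUBIC)[:600])
cv2.imwrite("pics/c2.png",cv2.resize(t[80:260,190:370],None,fx=3.3,fy=3.3,interpolation=cv2.INTER_CUBIC))
E
```

```text
(no output)
```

View pics/c1.png

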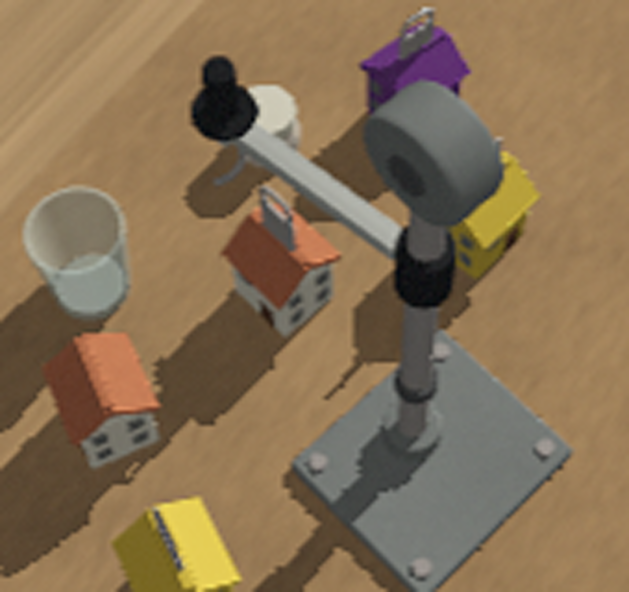

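View pics/c2.png

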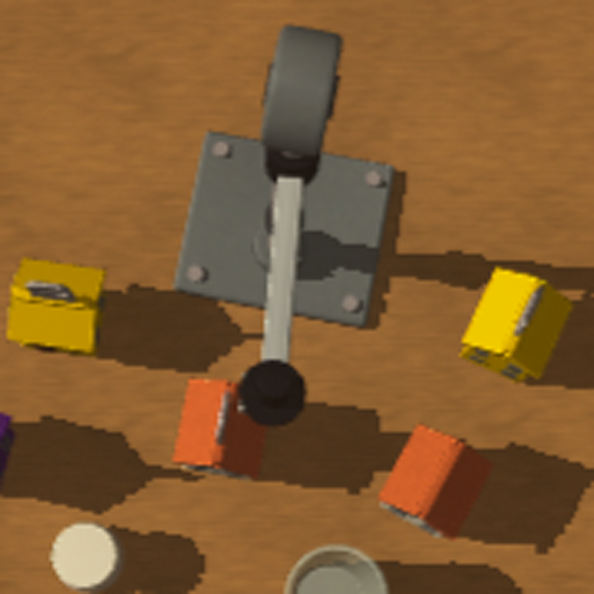

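The close crop shows the target clearly: a terracotta roof with the steel eye standing on the ridge, at crop (278,215) in the scene view and (223,415) in the top view. The terracotta house at (100,385) has no eye, so that is plain_house. Next I'll compute positions.

```bash
cat > h.py <<'E'
import numpy as np
from station import env, set_gripper, viewer, workorder
from scipy.spatial.transform import Rotation as R
from scipy.optimize import least_squares
import cv2
np.set_printoptions(precision=4,suppress=True)
def wpose(s=None):
    s=s or env.read_state()
    T=np.eye(4);T[:3,:3]=R.from_quat(s["orientation"]).as_matrix();T[:3,3]=s["tool_pos"]
    return T@viewer.camera_params("wrist")["tool_from_camera"]
def proj(P,name,pose=None):
    p=viewer.camera_params(name); M=p["pose"] if pose is None else pose
    P=np.atleast_2d(P); c=(P-M[:3,3])@M[:3,:3]
    return np.c_[p["cx"]+p["fx"]*c[:,0]/-c[:,2], p["cy"]+p["fy"]*-c[:,1]/-c[:,2]]
def ray(px,name,pose=None):
    p=viewer.camera_params(name); M=p["pose"] if pose is None else pose
    u,v=px; d=np.array([(u-p["cx"])/p["fx"],-(v-p["cy"])/p["fy"],-1.])
    return M[:3,3],M[:3,:3]@d
def onz(px,name,z,pose=None):
    o,d=ray(px,name,pose); return o+d*(z-o[2])/d[2]
def S(uv): return (170+(uv[0]+.5)/3.7-.5,150+(uv[1]+.5)/3.7-.5)
def Tt(uv): return (190+(uv[0]+.5)/3.3-.5,80+(uv[1]+.5)/3.3-.5)
E
python3 - <<'E'
from h import *
print(viewer.camera_params("top").keys())
ct=[onz(Tt(p),"top",12) for p in [(208,132),(392,165),(365,326),(177,290)]]
cs=[onz(S(p),"scene",12) for p in [(293,465),(440,333),(571,450),(425,592)]]
for c in (ct,cs):
    c=np.array(c);print(c[:,:2],c.mean(0),np.linalg.norm(np.diff(c,axis=0),axis=1))
print("knob top", onz(Tt((273,385)),"top",310),onz(S((218,66)),"scene",310))
print("flange", onz(Tt((272,394)),"top",268),onz(S((224,112)),"scene",268))
print("ridge ends top",onz(Tt((232,382)),"top",85),onz(Tt((218,474)),"top",85))
print("plain ridge ends top",onz(Tt((460,440)),"top",85),onz(Tt((413,518)),"top",85))
print("ridge ends sc",onz(S((258,203)),"scene",85),onz(S((338,255)),"scene",85))
print("strap top ends?",[ (onz(S(p),"scene",85+40)) for p in [(268,190),(297,212)]],onz(Tt((227,393)),"top",125),onz(Tt((220,440)),"top",125))
print("pot",onz(Tt((85,555)),"top",48),"glass",onz(Tt((337,595)),"top",85))
E
```

```text
dict_keys(['fx', 'fy', 'cx', 'cy', 'pose'])
[[ 764.9845  -51.4882]
 [ 736.8023 -193.0858]
 [ 610.5653 -168.8619]
 [ 640.1256  -26.7714]] [ 688.1194 -110.0518   12.    ] [144.375  128.5401 145.1328]
[[ 616.7312 -171.0564]
 [ 645.9133  -30.1834]
 [ 767.8283  -53.9329]
 [ 738.2526 -192.4241]] [ 692.1814 -111.8992   12.    ] [143.8638 124.2068 141.614 ]
knob top [518.6886 -89.912  310.    ] [521.773 -90.506 310.   ]
flange [520.0224 -90.4433 268.    ] [523.1857 -92.3778 268.    ]
ridge ends top [557.0421 -67.4948  85.    ] [492.0882 -56.9366  85.    ]
plain ridge ends top [ 513.9652 -226.8566   85.    ] [ 459.8287 -192.1376   85.    ]
ridge ends sc [502.0264 -49.1348  85.    ] [572.4136 -51.532   85.    ]
strap top ends? [array([517.7423, -54.9171, 125.    ]), array([544.0327, -57.8575, 125.    ])] [543.0464 -63.8895 125.    ] [510.9682 -58.7903 125.    ]
pot [439.0023  38.9981  48.    ] glass [ 407.5518 -138.0573   85.    ]
```

```bash
python3 - <<'E'
from h import *
print("mast base", onz(S((412,437)),"scene",14), onz(Tt((277,243)),"top",14))
print("drum mid", onz(S((433,150)),"scene",373), onz(Tt((302,90)),"top",373))
print("collar", onz(S((423,268)),"scene",262), onz(Tt((289,165)),"top",262))
a=cv2.imread("pics/scene0.png")
cv2.imwrite("pics/c3.png",cv2.resize(a[160:250,215:305],None,fx=6.6,fy=6.6,interpolation=cv2.INTER_CUBIC))
E
```

```text
mast base [ 673.1298 -108.6101   14.    ] [ 675.4704 -103.309    14.    ]
drum mid [ 671.0907 -105.6787  373.    ] [ 670.2212 -106.4923  373.    ]
collar [ 673.0005 -110.3841  262.    ] [ 661.8267 -103.2885  262.    ]
```

View pics/c3.png

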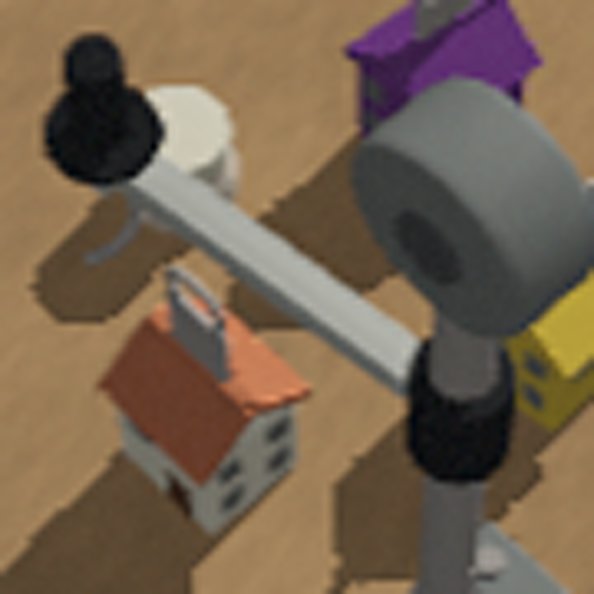

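Nothing blocks the +y side of the house. The jib is already past it: the mast is near (671,-107), the jib is at about +0.09, and the house sits at about -0.13. I'll search for a wrist-camera pose that sees the eye obliquely from the +y/robot side.

```bash
python3 - <<'E'
from h import *
C=viewer.camera_params("wrist")["tool_from_camera"]
tgt=np.array([530,-58,118.])
q0=env.read_state()["qpos"]; out=[]
for az in np.arange(60,181,15):     # azimuth of camera from target
  for e in (30,40,50):
    for d in (260,320):
      for roll in (-90,-60,-30,0,30,60,90):
        a,el=np.radians(az),np.radians(e)
        b=np.array([np.cos(el)*np.cos(a),np.cos(el)*np.sin(a),np.sin(el)])
        r=np.cross([0,0,1],b);r/=np.linalg.norm(r);u=np.cross(b,r)
        M=np.eye(4);M[:3,:3]=np.c_[r,u,b]@R.from_euler('z',roll,degrees=True).as_matrix();M[:3,3]=tgt+d*b
        T=M@np.linalg.inv(C)
        j=env.ik(T[:3,3],R.from_matrix(T[:3,:3]).as_quat())
        if j is None: continue
        tip=T[:3,3]+80*T[:3,2]
        out.append((np.abs(np.array(j)-q0).max(),az,e,d,roll,T[:3,3].round(),tip.round(),np.round(j,2)))
out.sort(key=lambda x:(x[1],x[0]))
for o in out: 
  if o[6][2]>150 and o[5][2]>200: print(*o)
E
```

```text
1.3502503797951044 60 50 260 -90 [623.   8. 242.] [579. -24. 183.] [ 0.12  0.74  1.38 -0.35  1.69 -0.75]
1.3899943846349208 60 50 320 -90 [642.  41. 288.] [599.   9. 229.] [ 0.16  0.72  1.29 -0.33  1.8  -0.75]
1.3985374858235475 60 40 260 -90 [633.  25. 222.] [585. -15. 172.] [ 0.17  0.83  1.31 -0.42  1.81 -0.68]
1.4048758344845715 60 50 260 -60 [626.  27. 227.] [582. -14. 174.] [ 0.17  0.8   1.35 -0.43  1.75 -1.22]
1.4421180833974965 60 40 320 -90 [656.  65. 260.] [608.  25. 211.] [ 0.21  0.83  1.21 -0.4   1.91 -0.68]
1.4421389991917868 60 50 320 -60 [646.  60. 272.] [601.  19. 220.] [ 0.21  0.78  1.26 -0.41  1.86 -1.23]
1.4439403519051501 60 40 260 -60 [635.  42. 204.] [586.  -6. 162.] [ 0.21  0.9   1.28 -0.5   1.88 -1.16]
1.4810744746607918 60 30 320 -90 [667.  84. 229.] [615.  37. 190.] [ 0.25  0.95  1.13 -0.48  2.03 -0.63]
1.485138015154069 60 40 320 -60 [658.  81. 242.] [609.  33. 201.] [ 0.25  0.9   1.18 -0.48  1.98 -1.18]
1.515655386435342 60 30 320 -60 [667.  98. 208.] [615.  44. 179.] [ 0.28  1.02  1.1  -0.56  2.1  -1.14]
1.6513785785166235 60 40 320 -30 [649. 100. 229.] [6
[... 11946 characters left out ...]
 -81. 215.] [459. -71. 168.] [-0.54  0.36  2.54  2.29  0.76 -1.75]
2.288852476461592 180 40 260 60 [391. -99. 203.] [457. -80. 162.] [-0.69  0.47  2.52  2.09  0.95 -2.31]
2.4403635652673654 180 40 260 90 [ 406. -105.  222.] [465. -84. 172.] [-0.65  0.34  2.43  1.82  0.75 -2.46]
3.767251317859875 180 50 260 -60 [408. -17. 227.] [466. -35. 174.] [ 0.1   0.26  2.52  3.77  0.54 -1.03]
3.8267100383501544 180 40 260 -90 [407. -11. 222.] [466. -32. 172.] [ 0.16  0.3   2.53  3.83  0.65 -0.47]
4.053801005071904 180 50 320 -60 [370. -17. 272.] [428. -35. 220.] [ 0.12  0.03  2.56  4.05  0.41 -1.33]
4.4007663837501445 180 50 260 -90 [426. -11. 242.] [476. -32. 183.] [ 0.13  0.18  2.41  4.4   0.37 -1.13]
```

Chosen view: from +y at 40° elevation and 320 mm. I'll lift clear of the stand first.

```bash
python3 - <<'E'
from h import *
C=viewer.camera_params("wrist")["tool_from_camera"]
tgt=np.array([530,-58,118.]);az,e,d,roll=90,40,320,-90
a,el=np.radians(az),np.radians(e)
b=np.array([np.cos(el)*np.cos(a),np.cos(el)*np.sin(a),np.sin(el)])
r=np.cross([0,0,1],b);r/=np.linalg.norm(r);u=np.cross(b,r)
M=np.eye(4);M[:3,:3]=np.c_[r,u,b]@R.from_euler('z',roll,degrees=True).as_matrix();M[:3,3]=tgt+d*b
T=M@np.linalg.inv(C)
s=env.read_state()
p=s["tool_pos"].copy();p[2]=540
j=np.array(env.ik(p,s["orientation"])); env.move_joints(j)
j[0]=0.4; env.move_joints(j)
env.reach(T[:3,3],R.from_matrix(T[:3,:3]).as_quat())
env.hold(.2)
s=env.read_state();P=wpose(s);np.save("v1.npy",P)
im=viewer.camera("wrist");cv2.imwrite("pics/w1.png",im);print(s["time_s"],s["tool_pos"])
im=cv2.rotate(im,cv2.ROTATE_90_COUNTERCLOCKWISE)
E
```

```text
5.6833 [577.7904 111.7018 261.7909]
```

View pics/w1.png

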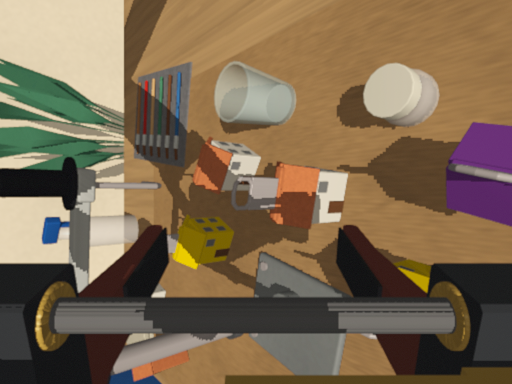

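The target is in the middle: roof (297,193), strap and eye (233–280,192), with world up pointing left. The hook and knob are at (75–155,184). Enlarging.

```bash
python3 - <<'E'
import cv2
a=cv2.imread("pics/w1.png")
cv2.imwrite("pics/w1c.png",cv2.resize(a[155:235,220:320],None,fx=7,fy=7,interpolation=cv2.INTER_CUBIC))
cv2.imwrite("pics/w1d.png",cv2.resize(a[150:220,50:170],None,fx=6,fy=6,interpolation=cv2.INTER_CUBIC))
E
```

```text
(no output)
```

View pics/w1c.png

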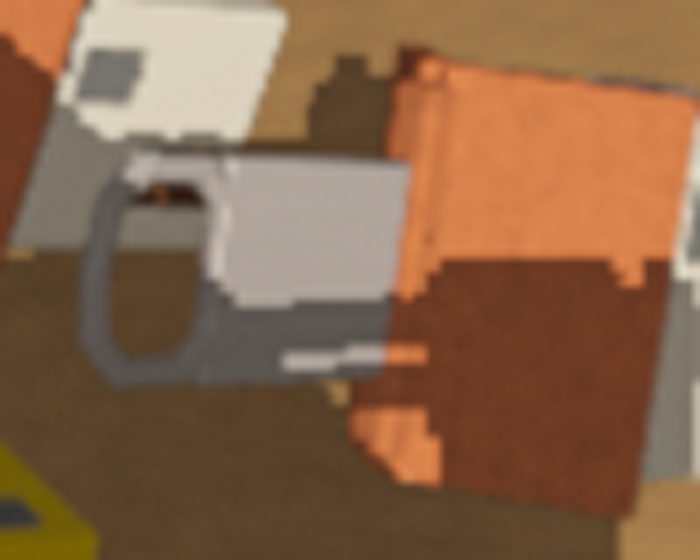

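View pics/w1d.png

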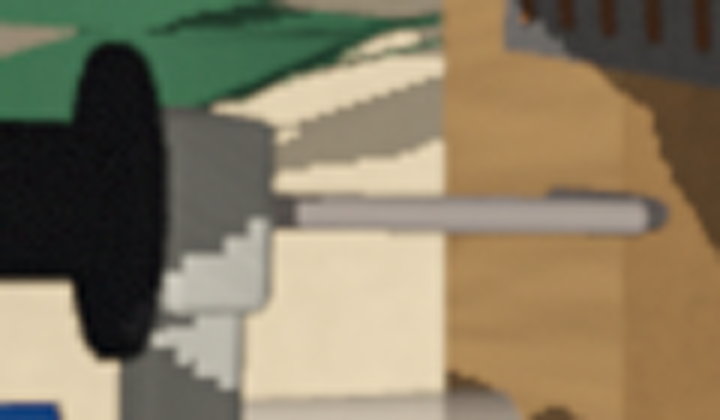

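```bash
cat >> h.py <<'E'
def W1(uv): return (220+(uv[0]+.5)/7-.5,155+(uv[1]+.5)/7-.5)
def W1d(uv): return (50+(uv[0]+.5)/6-.5,150+(uv[1]+.5)/6-.5)
def onplane(px,P,p0,n):
    o,d=ray(px,"wrist",P); return o+d*(np.dot(p0-o,n)/np.dot(d,n))
E
python3 - <<'E'
from h import *
P=np.load("v1.npy")
for a,b in [((398,55),(350,425)),((410,60),(362,420))]:
    A=onz(W1(a),"wrist",85,P);B=onz(W1(b),"wrist",85,P)
    u=(B-A)/np.linalg.norm(B-A); n=np.cross([0,0,1],u)
    print("ridge",A,B,np.linalg.norm(B-A),"yaw",np.arctan2(u[1],u[0]),"mid",(A+B)/2)
    pf=(A+B)/2+2*n
    for nm,pt in dict(baseT=(410,165),baseB=(385,378),opbotfront=(231,200),opbotfront2=(222,300),top=(82,290),topL=(130,160),topR=(115,388),wideL=(232,157),wideR=(207,384),innerL=(205,185),innerR=(195,350)).items():
        q=onplane(W1(pt),P,pf,n); print(nm,q,"along",np.dot(q-(A+B)/2,u),"h",q[2]-85)
m=np.array([671,-107,0])
# hook: shank/knob plane through vertical at knob
for nm,pt in dict(flangebot=(165,200),armbot=(270,215),tip=(667,215),shankL=(640,214)).items():
    n=np.array([0,1.,0]); q=onplane(W1d(pt),P,np.array([521,-91,0.]),n);print(nm,q)
E
```

```text
ridge [497.7053 -61.2944  85.    ] [552.0935 -71.6393  85.    ] 55.36324751310253 yaw -0.1879590432452706 mid [524.8994 -66.4668  85.    ]
baseT [513.5964 -62.2811  81.6225] along -11.886059827022066 h -3.3774621033756205
baseB [545.0981 -68.2729  81.0076] along 20.18043520271007 h -3.9924342136327766
opbotfront [519.3343 -63.3725 115.0771] along -6.0452400201043215 h 30.077128334715184
opbotfront2 [533.1736 -66.0048 114.5205] along 8.042098213374642 h 29.520474282316115
top [531.6387 -65.7128 138.9134] along 6.479682947386595 h 53.913369910575454
topL [514.3846 -62.431  133.3994] along -11.083671118383858 h 48.3993768418093
topR [544.9465 -68.244  131.5214] along 20.02610654554788 h 46.5214062071814
wideL [513.4598 -62.2551 115.8283] along -12.02505628347379 h 30.828347414982062
wideR [544.9112 -68.2373 115.403 ] along 19.990186832520415 h 30.403024672284374
innerL [517.3856 -63.0018 120.0304] along -8.028905268245401 h 35.03041563948395
innerR [540.078  -67.318  118.3077] along 15.07029643916925 h 33.307696879459
ridge [498.6064 -58.8063  85.    ] [551.2259 -69.0332  85.    ] 53.60
[... 407 characters left out ...]
p [531.6151 -63.1843 140.7832] along 6.435559883209457 h 55.783202382286504
topL [514.5382 -59.8653 135.3786] along -10.960869122789305 h 50.37857016588549
topR [544.7929 -65.7455 133.4232] along 19.860000792127668 h 48.423181777040384
wideL [513.6232 -59.6874 117.9918] along -11.893027721139294 h 32.9917747216935
wideR [544.758  -65.7387 117.463 ] along 19.82439673462705 h 32.46297944061337
innerL [517.5076 -60.4424 122.1373] along -7.935847391839069 h 37.13731620397641
innerR [539.9713 -64.8084 120.3555] along 14.948133026836588 h 35.35552000631819
flangebot [521.2614 -91.     263.2824]
armbot [522.9545 -91.     251.0094]
tip [522.1777 -91.     196.7378]
shankL [522.0927 -91.     200.8854]
```

Measured: 
- **House:** yaw is about -0.19, matching the stand, with the strap centre near (529,-64). The opening's bottom is at z≈116.4 and its top at 133.4; the eye's top reads 137.4, which agrees.
- **Entry height:** seat at z≈122, so 78 mm down, with about ±3 mm of play.
- **Jib angles:** currently +0.09, house at -0.10. I'll swing back to about -0.37 at the top first, then pull down.

Grasping the knob now.

```bash
cat >> h.py <<'E'
MAST=np.array([671.3,-107.2]); YAW=-0.194; RAD=150.
def q_at(a):
    f=YAW+a; x=np.array([np.cos(f),np.sin(f),0]);z=np.array([0,0,-1.]);y=np.cross(z,x)
    return R.from_matrix(np.c_[x,y,z]).as_quat()
def xy_at(a,r=RAD):
    t=np.pi+YAW+a; return MAST+r*np.array([np.cos(t),np.sin(t)])
def ang(xy):
    d=xy-MAST; return (np.arctan2(d[1],d[0])-np.pi-YAW+np.pi)%(2*np.pi)-np.pi
def shot(n,name,box=None,f=1):
    im=viewer.camera(name)
    if box: x0,y0,x1,y1=box; im=cv2.resize(im[y0:y1,x0:x1],None,fx=f,fy=f,interpolation=cv2.INTER_CUBIC)
    cv2.imwrite(f"pics/{n}.png",im)
def st(): 
    s=env.read_state(); print("t",round(s["time_s"],2),s["tool_pos"],"F",s["force"],"w",round(s["width"],1),"a",round(ang(s["tool_pos"][:2]),3),"r",round(np.linalg.norm(s["tool_pos"][:2]-MAST),1)); return s
E
python3 - <<'E'
from h import *
k=np.array([521,-91.]); a0=ang(k); print(a0,"house",ang(np.array([529,-64])),"yellow",onz((207,172),"top",75))
q=q_at(a0)
s=env.read_state(); p=np.array([520,60,480.])
env.reach(p,q_at(a0)); env.reach([*k,450],q); env.move_l([*k,370],rate=150)
env.hold(.2); st(); shot("w2","wrist"); shot("s2","scene",(180,110,330,250),4)
E
```

```text
0.08663007796445266 house -0.10074159523603399 yellow [616.3378  57.316   75.    ]
t 9.53 [521.4897 -90.9736 371.1393] F [ 0.6538 -0.3568 -0.9033] w 87.9 a 0.086 r 150.7
```

View pics/w2.png

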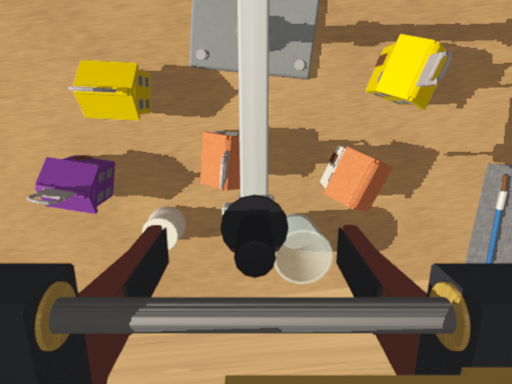

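View pics/s2.png

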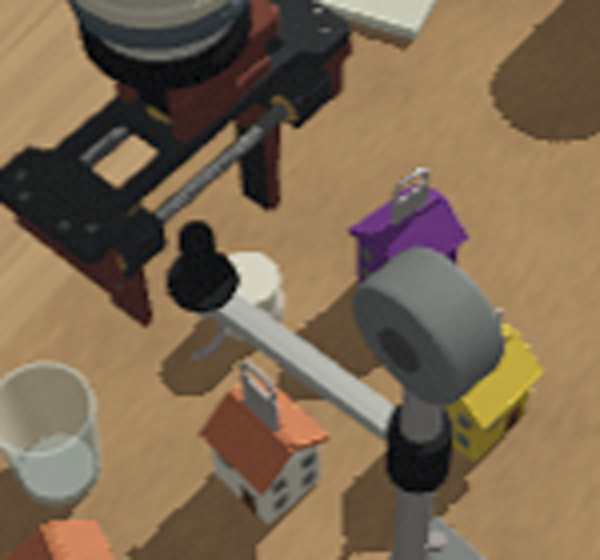

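The knob at (255,258) sits between the fingers. I'll check the radial position from this picture, then descend gently onto the flange and grip.

```bash
python3 - <<'E'
from h import *
s=env.read_state();P=wpose(s)
k=onz((255,257),"wrist",310,P);f=onz((254,227),"wrist",270,P);print(k,f)
env.move_l([*(k[:2]*.5+f[:2]*.25+np.array([521,-91])*.25),357],rate=60)
s=st(); p=s["tool_pos"].copy();p[2]=344
print(env.move_l(p,rate=12,f_stop=2.5)); s=st()
p=s["tool_pos"].copy();p[2]+=0.7; env.move_l(p,rate=10)
set_gripper(10); env.hold(.1); st(); shot("w3","wrist"); shot("s3","scene",(180,110,330,250),4)
E
```

```text
[522.8984 -93.0848 310.    ] [522.3597 -92.8156 270.    ]
t 9.99 [522.0157 -92.5633 356.291 ] F [ 0.9456 -0.097   0.7588] w 87.8 a 0.096 r 150.0
False
t 11.22 [522.0364 -92.5724 344.0883] F [ 0.0085 -0.193  -0.2464] w 87.5 a 0.096 r 150.0
t 12.41 [522.0189 -92.5792 344.7657] F [-1.4797  0.3251 -0.9174] w 38.6 a 0.096 r 150.0
```

View pics/s3.png

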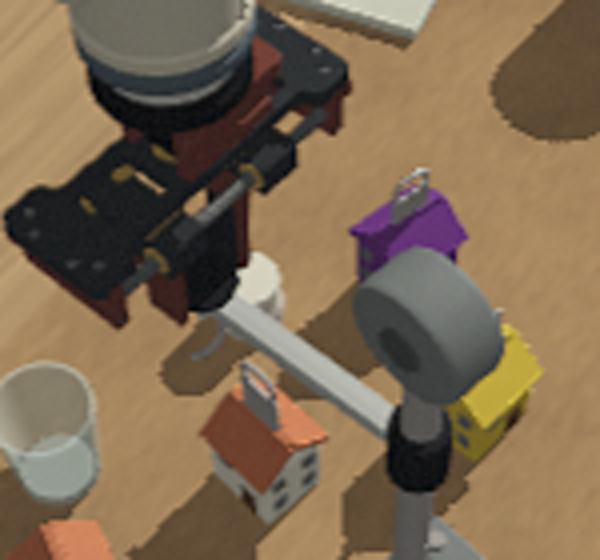

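View pics/w3.png

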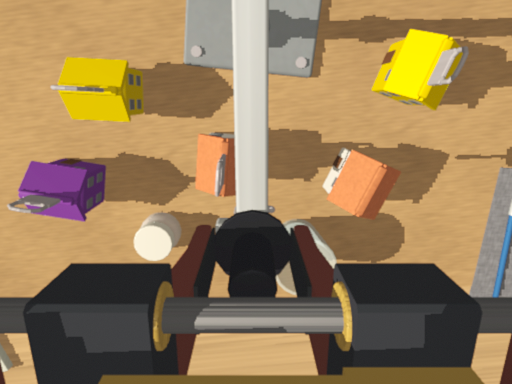

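The width of 38.6 mm shows I've closed on the 40 mm flange. The open fingers passed either side of it, so there was no contact to stop on. Reopening and gripping the knob with the tips just above the flange.

```bash
python3 - <<'E'
from h import *
set_gripper(60); s=env.read_state()
p=s["tool_pos"].copy();p[2]=352; env.move_l(p,rate=40)
set_gripper(12); env.hold(.1); st(); shot("w4","wrist"); shot("s4","scene",(180,110,330,250),4)
E
```

```text
t 14.2 [522.0175 -92.5708 351.9576] F [ 0.4657 -0.1789 -0.5274] w 19.4 a 0.096 r 150.0
```

View pics/s4.png

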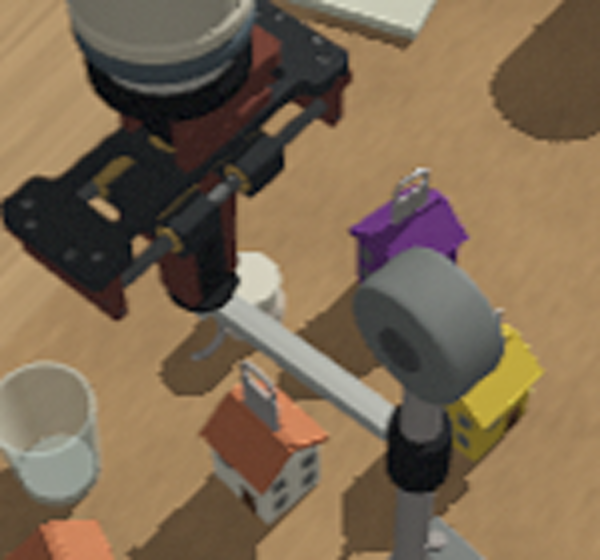

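View pics/w4.png

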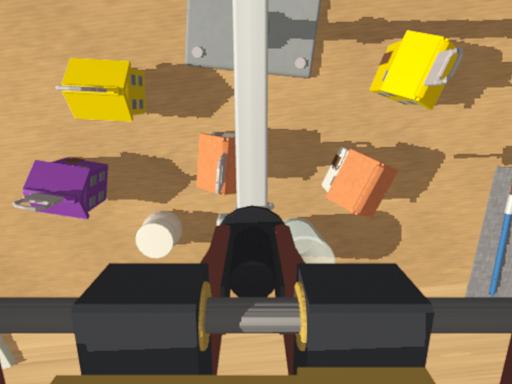

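The knob is held at 19.4 mm, with carriage zero at TCP z=351.96. Swinging back out at the top.

```bash
echo 'Z0=351.96' >> h.py; python3 - <<'E'
from h import *
for a in np.linspace(0.096,-0.38,7)[1:]:
    if env.move_l([*xy_at(a),Z0],q_at(a),rate=70,f_stop=25): print("STOP");st();break
    s=env.read_state();print(round(a,3),s["force"],s["width"])
env.hold(.2);st(); shot("s5","scene",(180,110,330,250),4)
E
```

```text
0.017 [-0.3031 -0.7222 -0.1217] 19.73557886514111
-0.063 [-0.8205 -1.9223  0.6623] 19.734514379438597
-0.142 [-0.502  -1.1603  0.286 ] 19.485796052512534
-0.221 [-0.4478  0.0187 -1.0199] 19.180736703788675
-0.301 [-0.9851 -0.7138  0.7004] 19.506730658197675
-0.38 [-1.5137  0.1118  0.5056] 19.91589389489547
t 16.4 [545.1515 -26.1227 351.9443] F [-0.5845 -0.9463  0.2747] w 19.3 a -0.377 r 150.0
```

View pics/s5.png

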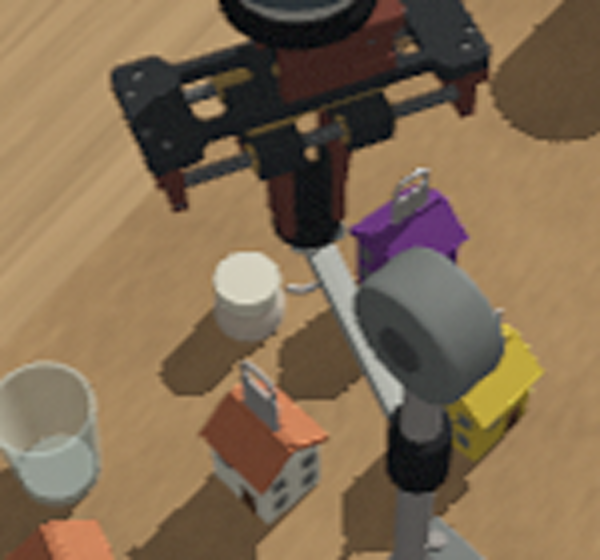

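The jib followed the arc with negligible force. Now pulling down 78 mm.

```bash
python3 - <<'E'
from h import *
a=-0.38
print(env.move_l([*xy_at(a),Z0-40],rate=40,f_stop=25)); st()
print(env.move_l([*xy_at(a),Z0-78.1],rate=40,f_stop=25)); env.hold(.3)
s=st();np.save("v6.npy",wpose(s)); shot("s6","scene",(180,130,330,270),4); shot("w6","wrist"); shot("t6","top",(190,130,340,260),4)
E
```

```text
False
t 17.6 [545.3332 -25.6008 312.8007] F [-3.1188  0.2897  7.7987] w 19.6 a -0.381 r 150.1
False
t 19.0 [545.369  -25.5802 274.7578] F [-3.9958  1.2452  8.2841] w 19.4 a -0.381 r 150.1
```

View pics/s6.png

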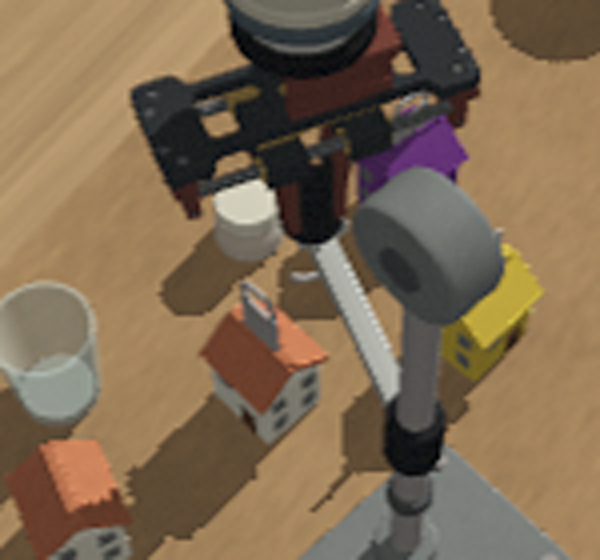

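View pics/w6.png

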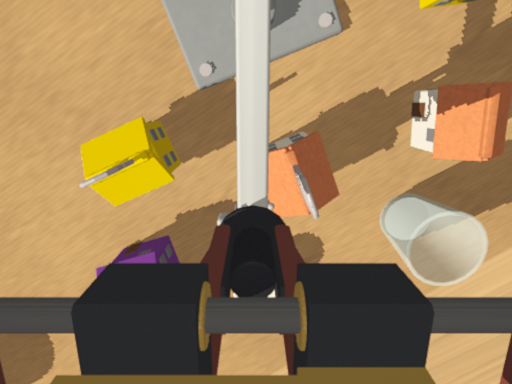

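View pics/t6.png

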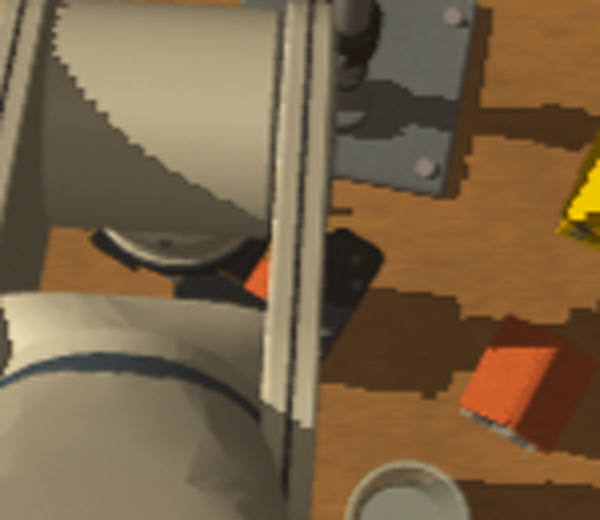

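```bash
python3 - <<'E'
from h import *
a=-0.381; th=YAW+a; s0=np.array([*xy_at(a),122.8]); X=np.array([np.cos(th),np.sin(th),0]);Y=np.array([-np.sin(th),np.cos(th),0])
cr=lambda p:((p-np.array([180,130])+.5)*4-.5)
pts=dict(seat=s0,tip=s0-13*Y+[0,0,6],shank=s0+10*Y+[0,0,5])
c=np.array([529,-64,0.]);u=np.array([np.cos(-.19),np.sin(-.19),0])
pts.update(eyetop=c+[0,0,137.4],opbot=c+[0,0,116.4],base=c+[0,0,85],opL=c-12*u+[0,0,125],opR=c+12*u+[0,0,125],bL=c-16*u+[0,0,85],bR=c+16*u+[0,0,85])
im=cv2.imread("pics/s6.png")
for k,v in pts.items():
    p=cr(proj(v,"scene"))[0];print(k,p.round(1));cv2.circle(im,tuple(int(round(t)) for t in p),2,(255,0,255),-1)
cv2.imwrite("pics/s6o.png",cv2.resize(im[200:400,180:380],None,fx=3,fy=3,interpolation=cv2.INTER_NEAREST))
E
```

```text
seat [312.9 275.6]
tip [293.4 277.4]
shank [327.5 266.2]
eyetop [254.7 294.2]
opbot [256.4 311.5]
base [258.9 336.3]
opL [242.6 292.7]
opR [268.9 316.4]
bL [242.  320.9]
bR [276.  351.8]
```

View pics/s6o.png

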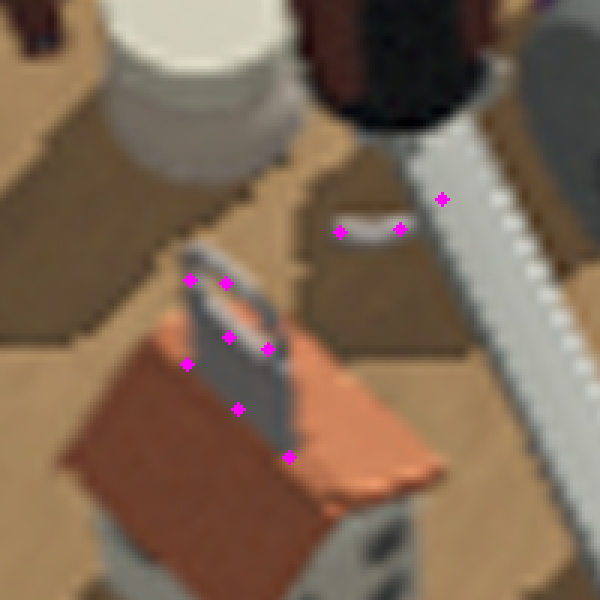

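The overlay agrees within about 2 mm: the hook bar lies where predicted, and the eye appears if anything 1–2 mm higher. The seat at 122.8 (not the 121.9 commanded, due to sag under load) is a good compromise. I'll swing to just short of the eye and look.

```bash
python3 - <<'E'
from h import *
for a in (-0.31,-0.245):
    print(env.move_l([*xy_at(a),Z0-78.1],q_at(a),rate=35,f_stop=12))
env.hold(.2); st(); shot("s7","scene",(215,170,275,220),12);  shot("w7","wrist",(200,130,340,230),5)
E
```

```text
False
False
t 20.23 [535.4793 -43.4027 274.7985] F [-3.8916  0.1139  8.8239] w 19.5 a -0.245 r 150.1
```

View pics/s7.png

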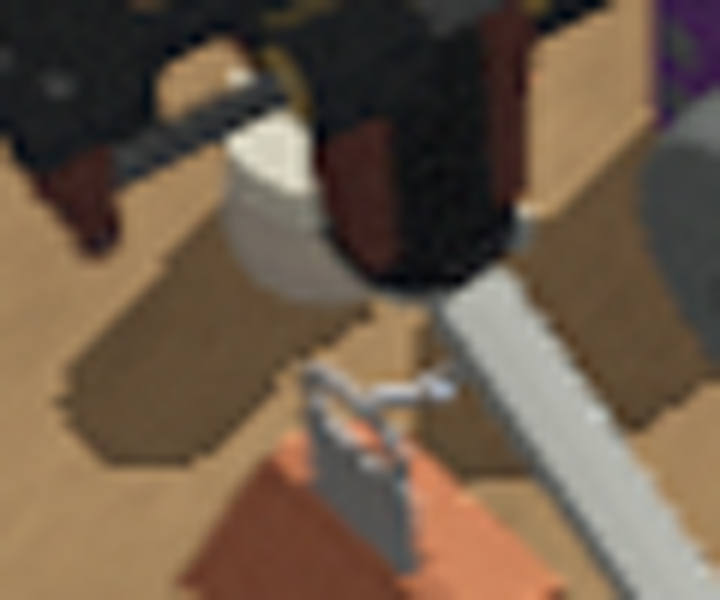

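View pics/w7.png

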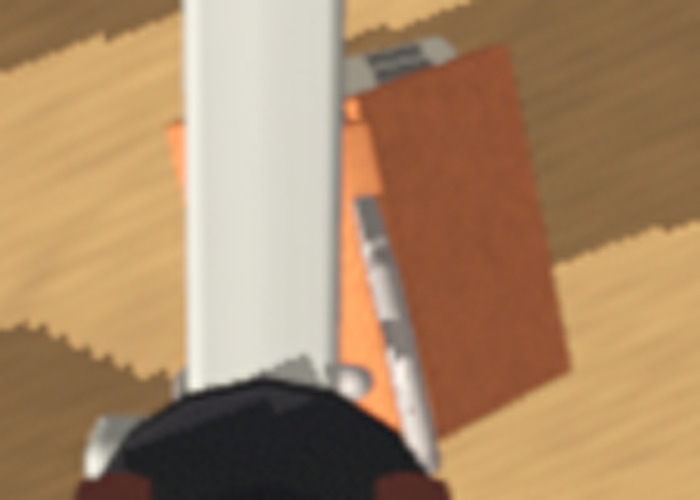

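The hook tip at crop (355,382) is short of the strap, which runs (365,200)–(430,465). I'll check the lateral centring numerically.

```bash
python3 - <<'E'
from h import *
P=wpose(); g=lambda u:(200+(u[0]+.5)/5-.5,130+(u[1]+.5)/5-.5)
tip=onz(g((360,382)),"wrist",122.8+6,P); print("tip",tip)
a=-0.245;th=YAW+a;Y=np.array([-np.sin(th),np.cos(th),0]); print("pred tip",np.array([*xy_at(a),0])-14*Y)
for z in (133,137): 
    A=onz(g((365,203)),"wrist",z,P);B=onz(g((428,462)),"wrist",z,P)
    print(A,B,np.linalg.norm(A-B),(A+B)/2,"r",np.linalg.norm((A+B)[:2]/2-MAST),"a",ang((A+B)[:2]/2), "yaw",np.arctan2(*(A-B)[1::-1]))
E
```

```text
tip [529.0953 -56.4454 128.8   ]
pred tip [529.5729 -56.1173   0.    ]
[553.2396 -67.8351 133.    ] [515.5451 -60.5865 133.    ] 38.38508715860691 [534.3923 -64.2108 133.    ] r 143.49837510898888 a -0.11025232052536049 yaw -0.18998040029448524
[554.0837 -67.9554 137.    ] [517.0615 -60.836  137.    ] 37.70049797020351 [535.5726 -64.3957 137.    ] r 142.3170595918381 a -0.11149684056616094 yaw -0.18998040029448576
```

Centring is within about 2 mm: the tip at (529.1,-56.4) matches the model and the strap centre is x≈529–530. Swinging in slowly with a force guard.

```bash
python3 - <<'E'
from h import *
f0=env.read_state()["force"]
for a in (-0.20,-0.15,-0.105):
    b=env.move_l([*xy_at(a),Z0-78.1],q_at(a),rate=15,f_stop=3)
    s=env.read_state();print(a,b,s["force"]-f0)
    if b: break
st(); shot("s8","scene",(215,170,275,220),12);  shot("w8","wrist",(200,130,340,230),5)
E
```

```text
-0.2 False [-0.649  -0.3789 -1.0525]
-0.15 False [-0.6852 -0.3907 -0.7512]
-0.105 False [-0.2675 -0.9461 -0.9844]
t 22.18 [527.8697 -63.081  274.7662] F [-3.9979 -0.2551  8.6479] w 19.3 a -0.104 r 150.1
```

View pics/s8.png

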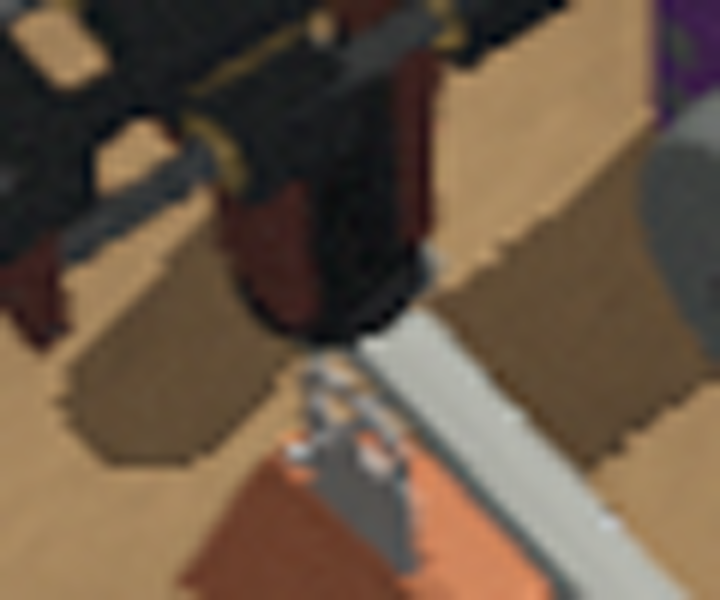

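View pics/w8.png

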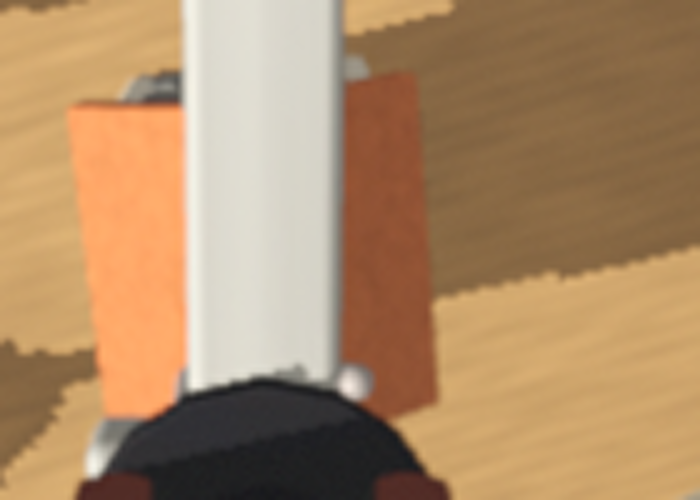

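The hook is through: its tip shows in front of the strap at (300,450) in the scene crop. The house has not moved (strap corner still at (408,560)) and forces stayed around 1 N. Easing up slowly.

```bash
python3 - <<'E'
from h import *
a=-0.105; f0=env.read_state()["force"]
for dz in (74,70,68,66,64,61):
    b=env.move_l([*xy_at(a),Z0-dz],rate=5,f_stop=8); s=env.read_state();print(dz,b,s["tool_pos"][2],s["force"]-f0)
    if b: break
env.hold(.3);st(); shot("s9","scene",(190,150,290,250),6);  shot("w9","wrist",(200,130,340,230),5)
E
```

```text
74 False 278.8430429232393 [ 0.6335 -0.5623 -0.9987]
70 False 282.85557762481784 [-0.3911 -0.1673 -1.1451]
68 False 284.89291343493295 [-0.2406  0.3447 -0.3662]
66 False 286.2281074921882 [ 0.2373 -0.5904 -3.9498]
64 False 287.9657798558321 [ 1.7086 -0.5568 -4.7356]
61 False 291.0212571807845 [-0.4332 -0.5456 -5.0743]
t 26.89 [527.9085 -62.9885 290.9435] F [-4.9441 -0.5384  5.1771] w 19.4 a -0.105 r 150.1
```

View pics/s9.png

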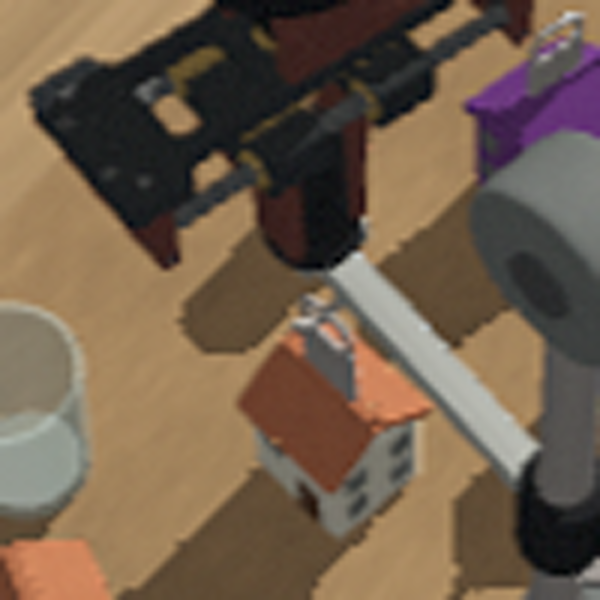

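View pics/w9.png

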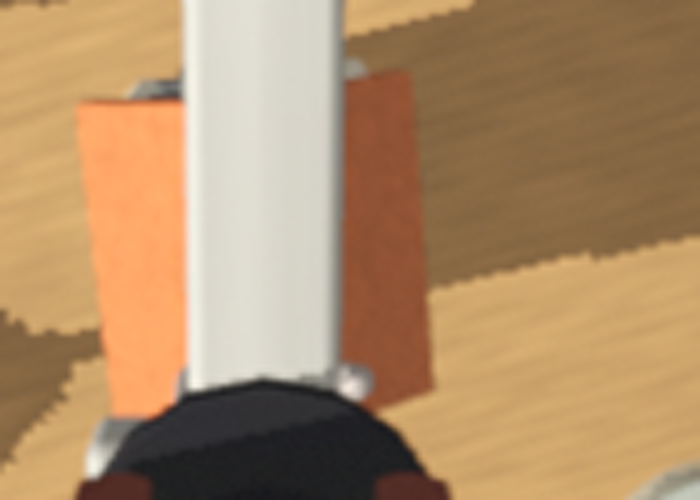

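The weight came onto the hook at TCP z≈285.5 (about 4 N) and the house hangs level. Easing up to the stop.

```bash
python3 - <<'E'
from h import *
a=-0.105
for dz in (45,25,8,3,0.8,0):
    b=env.move_l([*xy_at(a),Z0-dz],rate=14 if dz>5 else 4,f_stop=10); s=env.read_state();print(dz,b,s["tool_pos"][2],s["force"])
    if b: break
env.hold(1.0);st(); shot("s10","scene",(190,130,290,230),6);  shot("w10","wrist",(200,130,340,230),5)
E
```

```text
45 False 306.95993293364046 [-3.8877 -0.7216  4.2974]
25 False 326.9606540771807 [-3.456  -0.2708  4.3085]
8 False 343.9751812145138 [-3.9807  0.2126  2.8933]
3 False 348.9726197991466 [-4.5295 -0.2637  2.9362]
0.8 False 351.24074465894785 [-4.0032  0.0186  3.9646]
0 False 351.87506260776223 [-2.825  -0.3744  2.1469]
t 34.67 [527.9655 -63.0411 351.92  ] F [-2.267  -0.5562  0.2279] w 19.8 a -0.105 r 150.0
```

View pics/s10.png

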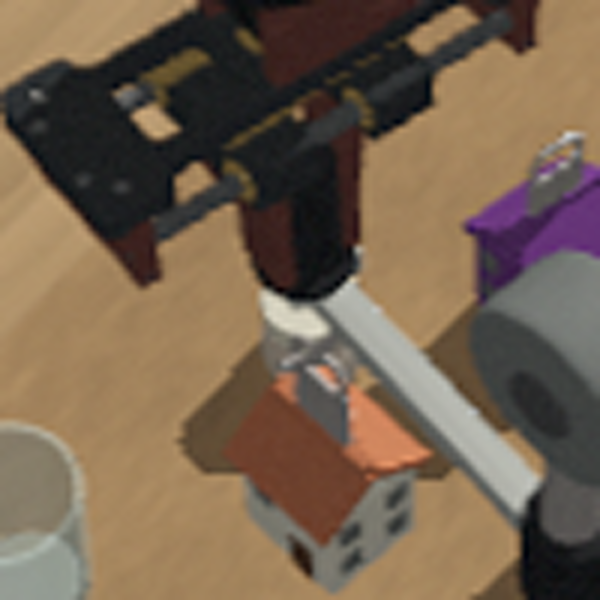

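View pics/w10.png

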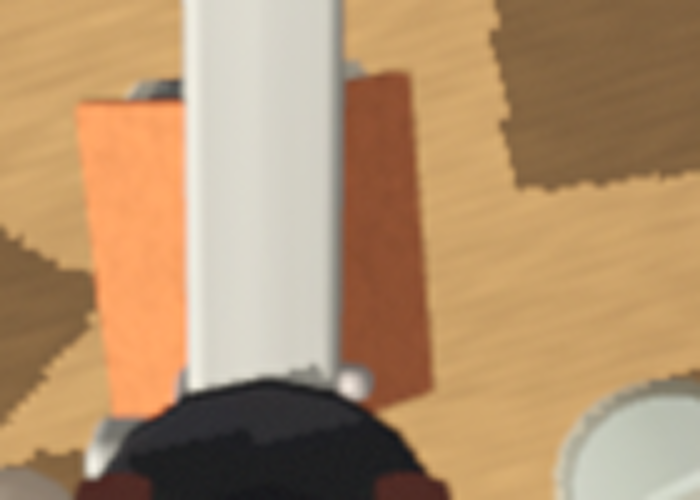

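At the upper stop Fz falls to about 0, as before the pull, and the house hangs still. Releasing and withdrawing straight up.

```bash
python3 - <<'E'
from h import *
set_gripper(26); env.hold(.3); st()
set_gripper(50); 
p=env.read_state()["tool_pos"].copy(); p[2]=375; env.move_l(p,rate=30); p[2]=470; env.move_l(p,rate=100)
p=np.array([430,40,500.]); env.reach(p,env.read_state()["orientation"])
env.hold(2); st(); shot("s11","scene",(190,110,310,230),5); env.hold(.4); shot("s12","scene",(190,110,310,230),5); shot("t12","top"); 
a=cv2.imread("pics/s11.png").astype(int);b=cv2.imread("pics/s12.png").astype(int);print(abs(a-b).max(),abs(a-b).mean())
E
```

```text
t 35.42 [528.0006 -62.9988 351.9907] F [ 0.5674 -0.0478 -0.8529] w 25.7 a -0.105 r 150.0
t 40.66 [430.0047  39.9988 500.0049] F [0.5506 0.3014 0.7792] w 49.9 a -0.354 r 282.6
14 0.8346416666666666
```

View pics/s12.png

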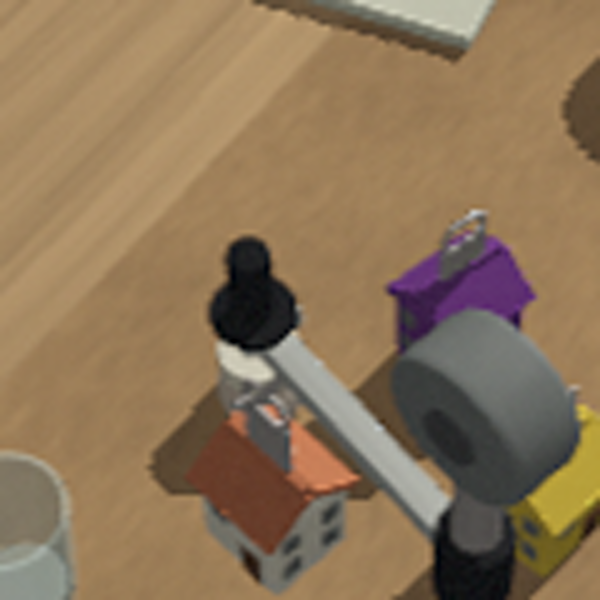

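View pics/t12.png

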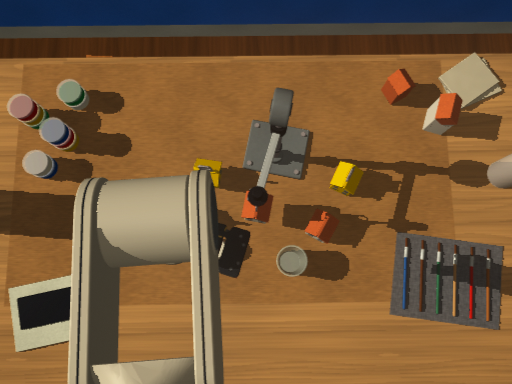

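The house hangs level from the hook at (265,420) in the scene crop, with the knob free at (250,290). Two pictures 0.4 s apart differ only by noise, so it is still. The bystanders in view are where they were. Handing in.

```bash
python3 - <<'E'
from h import *
workorder.sign_off(); print(env.read_state()["time_s"])
E
```

```text
the job is handed in; nothing more can be done
the job is handed in; nothing more can be done
```

The house with the steel eye is hanging still on the sprung hook at its upper stop, and the job was handed in at about 41 s of the 69 s allowed. I took the knob, swung the jib back at the top, pulled it down 77 mm and swung the hook through the eye. Force changes during entry stayed around 1 N. Then I eased it up slowly, keeping hold until the stop, and withdrew straight up.

**Last checks:**
- At the upper stop the vertical force on the gripper dropped to about 0.
- After release, two scene pictures 0.4 s apart differed only by noise.
- The glass and plain house had not visibly moved. The pot was partly hidden by the hanging house in the scene view and by the robot in the top view, so I couldn't fully confirm it.

**What disagreed:**
- My first grip closed on the flange (38.6 mm wide). I released and re-gripped the knob (19.4 mm) before moving anything.
- The hook took the house's weight about 2.5 mm higher than my picture measurement predicted, which still left room in the eye.

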